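Fill the backgammon tube to the blue line

ROBOT

A 6-joint arm with a two-finger parallel gripper is mounted at the origin on the work surface. World frame = base frame: x ahead of the robot, y to its left, z up, the work surface at z = 0. Lengths are in m, angles in degrees, forces in N, time in s.
With the tool pointing down it reaches from about 0.25 to 0.775 m from the base axis. Payload 4 kg.
Tool frame: the origin (TCP) lies between the finger pads; the fingertips stand 8 mm ahead of it and the grasp point (between the pads) lies 11 mm behind it; z points along the fingers, y is the line along which they close (so a half turn about z gives the same grasp; the last joint's range is limited). The gripper opens to 94 mm and grips with 3 to 60 N. Pads are 16 mm wide; open, the fingers measure 119 mm over their backs; the gripper's body (75 mm by 177 mm) begins 78 mm behind the grasp point.
Start: joints at [68.291, 4.996, 78.535, -0, 96.463, -5.907], TCP at [0.15, 0.529, 0.214] pointing down, gripper open.
Joint ranges: [-177.83, 177.83], [-43.37, 116.18], [15.69, 146.23], [-61.86, 241.86], [9.47, 152.12], [-147.06, 147.06]. Speed limits (degrees/s): [159.86, 159.86, 180, 180, 180, 180].

INTERFACE

Orientations are given as a 3x3 rotation matrix whose columns are the frame's x, y, z axes.
In Python, from workcell import state, grab_frame, close_job gives the robot as it stands.
- The arm moves only by the tool send_rows, never from a script. Its argument "rows" is a list of rows, each an object of numbers: "tx", "ty", "tz": the shift along the tool's x, y, z in mm; "ax", "ay", "az": the turn, a rotation vector about the tool's x, y, z in rad; "claw": the finger opening in mm, from 0 to 94. A call has 1 to 8 rows; each row is the pose to reach, as a shift and turn from the pose commanded when the call began, along the tool's axes at that moment; what a row does not reach only later rows make up. A row lasts 1/8 s, in which the tool goes at most 62.5 mm and 10.7 degrees, less where a joint would pass 70% of its speed; a pose out of reach is approached as far as the arm can. A call with a gripper value outside its range is refused whole. The fingers move at their own pace and stop on an object; "newtons" is the grip in N (left out, the last holds). Time passes only in rows, so rows that repeat a pose let the fingers close. It gives the time, the measured TCP pose, the force, the opening and the grip force at its end, in the units of the state.
- state(): the state, without advancing time (a new reading comes with each control period).
- grab_frame(name): name is "scene" or "side" or "wrist"; returns a dict with "image" (420x560x3 uint8, red, green, blue), "z_map" (420x560 float32, m along the optical axis (not along the pixel's ray), 0 where there is no reading), "vertical_fov" (degrees; the focal length in pixels is half the picture's height over the tangent of half this angle, whatever the lens; pixels are square), "cx", "cy" (the principal point, pixels), "rvec" (rotation vector, rad) and "tvec" (3), from world to camera coordinates, as OpenCV has them. Camera axes: x right, y down, z forward; pixel columns grow to the right and rows downward; lengths in m; the calibration is good to about 2 mm. A picture is of the moment at which its call begins.
- close_job(): hands the job in; it is judged then, once.
The state is a dict: "time": time; "q": joint angles; "joint_velocities": joint speeds; "joint_torque": joint torques, N m; "tcp_pos": TCP position; "eef_rot": TCP orientation; "wrist_force": force on the tool from outside, world axes, zero at the start; "ft_torque": the same for the moment, N m; "finger_gap": opening from 0.0 (shut) to 1.0 (fully open); "grasp_force": force on a finger pad.
Only numpy, scipy, OpenCV 4.12 (cv2) and the standard library are available. Lean on these libraries where they do the work, as an engineer would, in place of code of your own. Each camera call takes 0.05 s, during which the arm holds its last target. There are 200 camera calls.

TASK

Put the two loose ivory backgammon pieces into the clear storage tube, lying flat on the two already in it, so that the stack comes up to the blue line. Leave the dark red piece where it is.

Things in the scene. Friction and masses are not known exactly. Their poses are not given: they have to be found in the camera images.
- ivory_a_center (a point): One of the two loose ivory pieces: a round ivory wooden backgammon piece with a tan ring on top, 44 mm across, 14 mm thick, about 22 g, lying flat and loose on the shelf. The point is its centre, 7 mm above its underside; z is its axis. Can be gripped from above across any diameter.
- ivory_b_center (a point): The other loose ivory piece, identical to the first: a round ivory wooden backgammon piece with a tan ring on top, 44 mm across, 14 mm thick, about 22 g, lying flat and loose on the shelf. The point is its centre, 7 mm above its underside; z is its axis. Can be gripped from above across any diameter.
- tube: Clear plastic tube, fixed upright on a round wooden foot 86 mm across. Origin on its axis at shelf level, z up. Bore 60 mm, floor at 6 mm; above 66 mm the mouth flares to 72 mm inside, 78 mm outside at the rim, 78 mm high. Holds two ivory pieces (top at 34 mm). Blue line at 62 mm: the top of four pieces. A piece let go level, roughly centred over the mouth drops in flat; fingers need not enter.
- dark_center (a point): Dark red wooden backgammon piece of the same size (44 mm by 14 mm), lying flat on the shelf among the ivory ones; not wanted in this tube. The point is its centre, 7 mm above its underside.
Things that resemble listed ones, but are neither listed nor needed, are in the scene too. Leave any orange look-alike of the part that bears ivory_b_center alone.

How it is judged (in metres and radians):
At the end, for the whole second after the job is handed in: Both ivory pieces lie in the tube on the two already there, as third and fourth of the stack: each within 12 mm of the axis, flat within 10 degrees, within 4 mm of its height, so the top is at the blue line. The dark red piece is within 30 mm of its start (horizontal distance between each of ivory_a_center, ivory_b_center and tube below 0.012 m and (angle between ivory_a_center's own z axis and vertical below 0.17 rad or angle between ivory_a_center's own z axis and vertical above 2.97 rad) and (angle between ivory_b_center's own z axis and vertical below 0.17 rad or angle between ivory_b_center's own z axis and vertical above 2.97 rad) and ((z of ivory_a_center in the frame of tube between 0.037 and 0.045 m and z of ivory_b_center in the frame of tube between 0.051 and 0.059 m) or (z of ivory_b_center in the frame of tube between 0.037 and 0.045 m and z of ivory_a_center in the frame of tube between 0.051 and 0.059 m)) and distance of dark_center from where it was at the start of the episode below 0.03 m); the robot touches nothing.
It fails at once if the dark red piece is moved by more than 30 mm (distance of dark_center from where it was at the start of the episode above 0.03 m).
It also fails if it takes over 58 s, if anything falls off the work surface, if the arm or the gripper's body presses on something with over 40 N, if the wrist force passes 120 N, or if a joint passes its speed limit or range.

## Working session

There is one attempt and no reset: what is moved stays moved. The work goes in short steps, Python scripts to look and compute and a tool call to move; the robot and the scene stay as the last step left them, time stands still between calls to the robot, and variables do not carry over. Pictures are saved under pics/ and viewed, at most 10 in all, crops included, and the job is handed in when it is done.

Besides the shell and the picture viewer there is one more tool, called after "Call:" as name(argument=value, ...), one argument or row to a line, values as JSON. send_rows: Moves the arm, as the interface text tells. Its arguments: {"type":"object","properties":{"rows":{"type":"array"},"newtons":{"type":"number"}},"required":["rows"]}

```bash
mkdir -p pics
cat > h.py <<'E'
import numpy as np, cv2
from workcell import state, grab_frame, close_job
def pts(f):
    z=f["z_map"]; h,w=z.shape; fl=h/2/np.tan(np.radians(f["vertical_fov"])/2)
    v,u=np.mgrid[:h,:w]
    c=np.stack([(u-f["cx"])/fl*z,(v-f["cy"])/fl*z,z],-1)
    R=cv2.Rodrigues(np.array(f["rvec"],float))[0]
    p=(c-np.array(f["tvec"]).ravel())@R
    p[z==0]=np.nan
    return p
def save(f,n): cv2.imwrite(f"pics/{n}.png",f["image"][:,:,::-1])
E
python3 - <<'E'
from h import *
s=state();print(s["time"],s["tcp_pos"],s["eef_rot"])
ims=[]
for n in("scene","side"):
    f=grab_frame(n);save(f,n);np.save(n,pts(f));print(n,f["tvec"],f["vertical_fov"])
E
```

```text
0.0 [0.14957804 0.52873849 0.21231436] [[-9.62217565e-01  2.72280620e-01 -7.88539351e-04]
 [ 2.72281678e-01  9.62215506e-01 -2.00187064e-03]
 [ 2.13674212e-04 -2.14093991e-03 -9.99997685e-01]]
scene [ 0.18999846 -0.3220862   1.26112155] 43.57821144205774
side [-0.51366934  0.1652442   0.46472183] 54.85883347305457
```

View pics/scene.png

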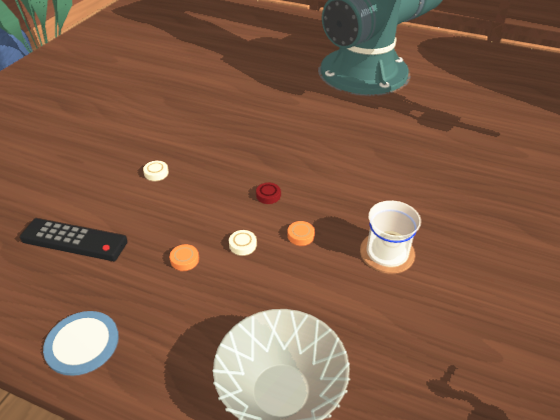

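View pics/side.png

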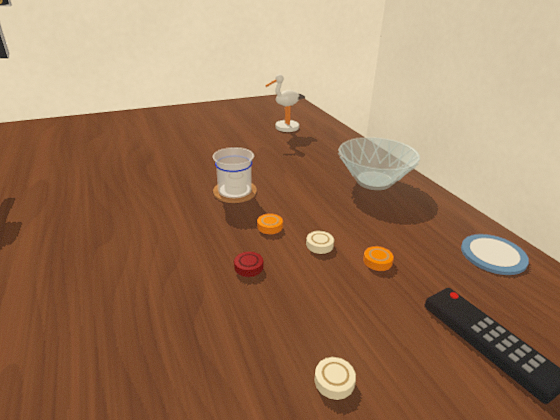

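The scene picture shows the ivory pieces at (156,170) and (243,242), the dark red one at (268,192), the orange ones at (185,257) and (301,233), and the tube at (392,235). The side view shows ivory at (320,241) and (335,377), and the tube at (234,172).

Run:
```python
from h import *
for n,L in (("scene",dict(A=(156,169),B=(243,240),dark=(268,191),o1=(185,256),o2=(301,231))),("side",dict(A=(335,373),B=(320,239),dark=(249,261),o1=(378,256),o2=(270,221)))):
    p=np.load(n+".npy")
    for k,(u,v) in L.items():
        w=p[v-25:v+26,u-30:u+31].reshape(-1,3); w=w[(w[:,2]>.010)&(w[:,2]<.02)]
        w=w[np.linalg.norm(w[:,:2]-p[v,u,:2],axis=1)<.035]
        print(n,k,p[v,u].round(4),((w.max(0)+w.min(0))/2).round(4),np.ptp(w,axis=0).round(3))
    a,b,c,d=(180,290,350,440) if n=="scene" else (140,205,195,275)
    w=p[a:b,c:d].reshape(-1,3); 
    for lo,hi in((.003,.009),(.07,.085),(.04,.065)):
        q=w[(w[:,2]>lo)&(w[:,2]<hi)]
        if len(q): print(n,'tube',lo,len(q),((q.max(0)+q.min(0))/2).round(4),np.ptp(q,axis=0).round(3))
s=state();R=s["eef_rot"]
```

```text
scene A [ 0.5292 -0.2374  0.015 ] [ 0.5251 -0.243   0.0135] [0.044 0.043 0.007]
scene B [ 0.6263 -0.0139  0.0147] [ 0.6256 -0.0166  0.0136] [0.045 0.043 0.007]
scene dark [ 0.5032 -0.0254  0.014 ] [ 0.5012 -0.0275  0.0136] [0.045 0.044 0.007]
scene o1 [ 0.6923 -0.0802  0.0159] [ 0.6888 -0.0857  0.0136] [0.044 0.043 0.007]
scene o2 [0.5716 0.0632 0.0144] [0.5696 0.0611 0.0139] [0.046 0.043 0.008]
scene tube 0.003 564 [0.4897 0.1878 0.0059] [0.223 0.11  0.006]
scene tube 0.07 574 [0.5491 0.2005 0.0752] [0.078 0.076 0.01 ]
scene tube 0.04 986 [0.5508 0.2007 0.0525] [0.068 0.069 0.025]
side A [ 0.5231 -0.2464  0.0124] [ 0.5225 -0.2475  0.0123] [0.044 0.044 0.005]
side B [ 0.6232 -0.0204  0.0107] [ 0.622  -0.0213  0.012 ] [0.043 0.042 0.004]
side dark [ 0.4989 -0.0325  0.0117] [ 0.4975 -0.0307  0.012 ] [0.043 0.046 0.004]
side o1 [ 0.6834 -0.0932  0.0127] [ 0.6862 -0.0901  0.012 ] [0.044 0.044 0.004]
side o2 [0.5666 0.0541 0.0126] [0.5657 0.0572 0.012 ] [0.042 0.042 0.004]
side tube 0.003 132 [0.5458 0.1863 0.006 ] [0.079 0.064 0.006]
side tube 0.07 276 [0.5478 0.1966 0.0733] [0.077 0.078 0.007]
side tube 0.04 652 [0.547  0.1963 0.0525] [0.068 0.068 0.025]
```

Call:
send_rows(
  rows=[
    {"tx": -60,"ty": -40,"tz": 6,"claw": 76},
    {"tx": -110,"ty": -73,"tz": 12,"claw": 76},
    {"tx": -160,"ty": -106,"tz": 18,"claw": 76},
    {"tx": -210,"ty": -139,"tz": 24,"claw": 76},
    {"tx": -260,"ty": -172,"tz": 30,"claw": 76},
    {"tx": -310,"ty": -205,"tz": 36,"claw": 76},
    {"tx": -360,"ty": -238,"tz": 42,"claw": 76},
    {"tx": -400,"ty": -263,"tz": 46,"claw": 76},
  ],
  newtons=12,
)

```text
invalid input
```

Call:
send_rows(
  rows=[
    {"tx": -50,"ty": -33,"tz": 5,"claw": 76},
    {"tx": -100,"ty": -66,"tz": 10,"claw": 76},
    {"tx": -150,"ty": -100,"tz": 14,"claw": 76},
    {"tx": -190,"ty": -125,"tz": 16,"claw": 76},
    {"tx": -205,"ty": -135,"tz": 18,"claw": 76},
    {"tx": -205,"ty": -135,"tz": 18,"claw": 76},
  ],
)

```text
invalid input
```

```bash
cat >> h.py <<'E'
A=np.array([.524,-.245,0]);B=np.array([.624,-.019,0]);T=np.array([.5485,.1985,0])
def to(x,y,z):
    s=state(); d=np.array([x,y,z])-s["tcp_pos"]; print("move mm",(s["eef_rot"].T@d*1000).round(1))
E
python3 - <<'E'
from h import *
s=state();print(s["time"],s["tcp_pos"],s["eef_rot"],s["finger_gap"])
f=grab_frame("wrist");save(f,"w1");p=pts(f)
m=(p[...,2]>.010)&(p[...,2]<.020)
n,l,st,ce=cv2.connectedComponentsWithStats(m.astype(np.uint8))
for i in range(1,n):
    if st[i,4]>300: q=p[l==i];print(ce[i].round(),st[i,4],((q.max(0)+q.min(0))/2).round(4),np.ptp(q,axis=0).round(3),f["image"][l==i].mean(0).round())
E
```

```text
0.1 [0.14959718 0.52877374 0.21244355] [[-9.62211182e-01  2.72303368e-01 -7.19352435e-04]
 [ 2.72304246e-01  9.62209495e-01 -1.81253087e-03]
 [ 1.98609484e-04 -1.93992019e-03 -9.99998099e-01]] 1.0004605204605204
```

View pics/w1.png

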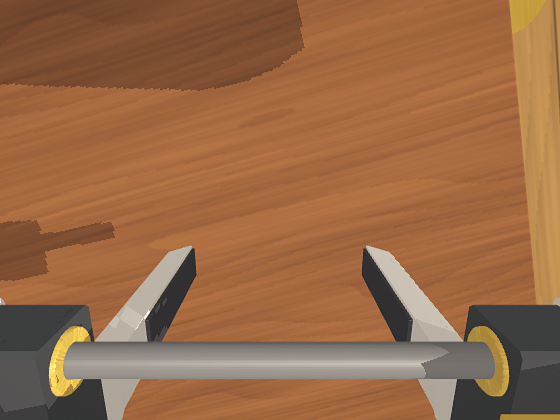

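The moves were refused, so the wrist picture only shows bare table between the fingers. Every row may need all seven keys.

Call:
send_rows(
  rows=[
    {"tx": -50,"ty": -33,"tz": 6,"ax": 0,"ay": 0,"az": 0,"claw": 76},
    {"tx": -100,"ty": -66,"tz": 12,"ax": 0,"ay": 0,"az": 0,"claw": 76},
    {"tx": -150,"ty": -99,"tz": 18,"ax": 0,"ay": 0,"az": 0,"claw": 76},
    {"tx": -200,"ty": -132,"tz": 24,"ax": 0,"ay": 0,"az": 0,"claw": 76},
    {"tx": -250,"ty": -165,"tz": 30,"ax": 0,"ay": 0,"az": 0,"claw": 76},
    {"tx": -300,"ty": -198,"tz": 36,"ax": 0,"ay": 0,"az": 0,"claw": 76},
    {"tx": -350,"ty": -231,"tz": 42,"ax": 0,"ay": 0,"az": 0,"claw": 76},
    {"tx": -400,"ty": -263,"tz": 46,"ax": 0,"ay": 0,"az": 0,"claw": 76},
  ],
  newtons=12,
)

```text
time: 1.15
tcp_pos: [0.4638, 0.1655, 0.167]
eef_rot: [[-0.962, 0.273, -0.0], [0.273, 0.962, 0.0], [0.0, 0.0, -1.0]]
wrist_force: [0.5, 0.2, 0.0]
finger_gap: 0.808
grasp_force: 0.0
```

Call:
send_rows(
  rows=[
    {"tx": -50,"ty": -33,"tz": 5,"ax": 0,"ay": 0,"az": 0,"claw": 76},
    {"tx": -100,"ty": -66,"tz": 10,"ax": 0,"ay": 0,"az": 0,"claw": 76},
    {"tx": -150,"ty": -99,"tz": 14,"ax": 0,"ay": 0,"az": 0,"claw": 76},
    {"tx": -190,"ty": -125,"tz": 16,"ax": 0,"ay": 0,"az": 0,"claw": 76},
    {"tx": -205,"ty": -135,"tz": 18,"ax": 0,"ay": 0,"az": 0,"claw": 76},
    {"tx": -205,"ty": -135,"tz": 18,"ax": 0,"ay": 0,"az": 0,"claw": 76},
  ],
)

```text
time: 1.9
tcp_pos: [0.6232, -0.0187, 0.1485]
eef_rot: [[-0.962, 0.273, -0.002], [0.273, 0.962, 0.001], [0.002, 0.0, -1.0]]
wrist_force: [-0.3, -0.6, 0.5]
finger_gap: 0.808
grasp_force: 0.0
```

```bash
cat >> h.py <<'E'
def look(name):
    s=state();print(s["time"],s["tcp_pos"],s["finger_gap"],s["grasp_force"])
    f=grab_frame("wrist");save(f,name);p=pts(f)
    m=(p[...,2]>.010)&(p[...,2]<.020)
    n,l,st,ce=cv2.connectedComponentsWithStats(m.astype(np.uint8))
    for i in range(1,n):
        if st[i,4]>300: q=p[l==i];print(ce[i].round(),st[i,4],((q.max(0)+q.min(0))/2).round(4),np.ptp(q,axis=0).round(3),f["image"][l==i].mean(0).round())
E
python3 -c "
from h import *
look('w2');to(*(B+[0,0,.011]))"
```

```text
1.9 [ 0.62323877 -0.01866572  0.14847664] 0.8079894658772816 0.0
[478.  58.] 515 [0.55   0.1769 0.015 ] [0.063 0.025 0.01 ] [228. 214. 195.]
[226.  68.] 2314 [ 0.5005 -0.0299  0.0138] [0.044 0.043 0.007] [178.  34.  40.]
[348. 121.] 2055 [0.5692 0.0583 0.0134] [0.044 0.043 0.006] [251. 180.  23.]
[ 13. 169.] 1244 [ 0.5257 -0.2411  0.0137] [0.042 0.036 0.007] [251. 243. 201.]
[279. 205.] 1700 [ 0.6244 -0.0195  0.0133] [0.043 0.043 0.006] [251. 243. 205.]
[229. 284.] 1396 [ 0.6885 -0.0889  0.0132] [0.043 0.043 0.006] [251. 176.  21.]
move mm [ -1.6  -1.1 138. ]
```

View pics/w2.png

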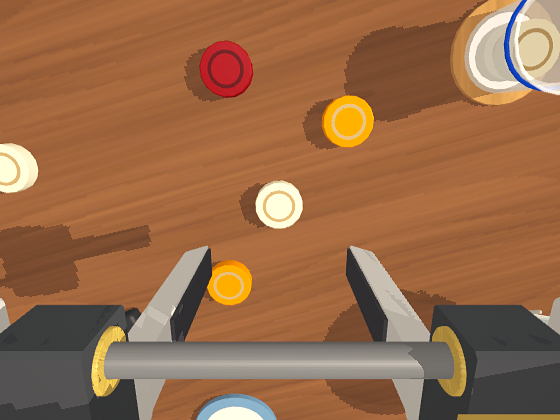

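The wrist view has the ivory piece at (279,205), which agrees to about 1 mm. The oranges at (348,121) and (229,284) are clear of the fingers, so I'm going down.

Call:
send_rows(
  rows=[
    {"tx": -1,"ty": -1,"tz": 45,"ax": 0,"ay": 0,"az": 0,"claw": 76},
    {"tx": -1,"ty": -1,"tz": 90,"ax": 0,"ay": 0,"az": 0,"claw": 76},
    {"tx": -1,"ty": -1,"tz": 120,"ax": 0,"ay": 0,"az": 0,"claw": 76},
    {"tx": -1,"ty": -1,"tz": 132,"ax": 0,"ay": 0,"az": 0,"claw": 76},
    {"tx": -1,"ty": -1,"tz": 136,"ax": 0,"ay": 0,"az": 0,"claw": 76},
    {"tx": -1,"ty": -1,"tz": 136,"ax": 0,"ay": 0,"az": 0,"claw": 76},
  ],
)

```text
time: 2.7
tcp_pos: [0.6251, -0.0193, 0.0151]
eef_rot: [[-0.962, 0.272, 0.003], [0.272, 0.962, -0.0], [-0.002, 0.001, -1.0]]
wrist_force: [0.1, 0.6, 0.5]
finger_gap: 0.807
grasp_force: 0.0
```

Call:
send_rows(
  rows=[
    {"tx": 0,"ty": 0,"tz": 0,"ax": 0,"ay": 0,"az": 0,"claw": 38},
    {"tx": 0,"ty": 0,"tz": 0,"ax": 0,"ay": 0,"az": 0,"claw": 38},
    {"tx": 0,"ty": 0,"tz": 0,"ax": 0,"ay": 0,"az": 0,"claw": 38},
    {"tx": 0,"ty": 0,"tz": 0,"ax": 0,"ay": 0,"az": 0,"claw": 38},
    {"tx": 0,"ty": 0,"tz": 0,"ax": 0,"ay": 0,"az": 0,"claw": 38},
    {"tx": 0,"ty": 0,"tz": 0,"ax": 0,"ay": 0,"az": 0,"claw": 38},
  ],
)

```text
time: 3.45
tcp_pos: [0.6244, -0.0198, 0.0137]
eef_rot: [[-0.962, 0.272, 0.0], [0.272, 0.962, -0.0], [-0.0, 0.0, -1.0]]
wrist_force: [-0.1, -0.4, 1.6]
finger_gap: 0.462
grasp_force: 12.0
```

Call:
send_rows(
  rows=[
    {"tx": 0,"ty": 0,"tz": -30,"ax": 0,"ay": 0,"az": 0,"claw": 38},
    {"tx": 0,"ty": 0,"tz": -70,"ax": 0,"ay": 0,"az": 0,"claw": 38},
    {"tx": 10,"ty": 14,"tz": -110,"ax": 0,"ay": 0,"az": 0,"claw": 38},
    {"tx": 36,"ty": 52,"tz": -120,"ax": 0,"ay": 0,"az": 0,"claw": 38},
    {"tx": 66,"ty": 94,"tz": -120,"ax": 0,"ay": 0,"az": 0,"claw": 38},
    {"tx": 96,"ty": 136,"tz": -120,"ax": 0,"ay": 0,"az": 0,"claw": 38},
    {"tx": 122,"ty": 174,"tz": -120,"ax": 0,"ay": 0,"az": 0,"claw": 38},
    {"tx": 132,"ty": 189,"tz": -120,"ax": 0,"ay": 0,"az": 0,"claw": 38},
  ],
)

```text
time: 4.45
tcp_pos: [0.5476, 0.2001, 0.1332]
eef_rot: [[-0.963, 0.27, -0.001], [0.27, 0.963, 0.0], [0.001, -0.0, -1.0]]
wrist_force: [0.7, 0.5, 0.2]
finger_gap: 0.464
grasp_force: 12.0
```

Call:
send_rows(
  rows=[
    {"tx": 0,"ty": 0,"tz": 0,"ax": 0,"ay": 0,"az": 0,"claw": 38},
    {"tx": 0,"ty": 0,"tz": 0,"ax": 0,"ay": 0,"az": 0,"claw": 38},
  ],
)

```text
time: 4.7
tcp_pos: [0.5492, 0.1968, 0.1333]
eef_rot: [[-0.962, 0.274, 0.0], [0.274, 0.962, -0.001], [-0.0, -0.001, -1.0]]
wrist_force: [0.6, 0.9, -0.5]
finger_gap: 0.463
grasp_force: 12.0
```

Run:
```python
from h import *
to(*(T+[0,0,.092]))
f=grab_frame("side");p=pts(f);save(f,"s2")
g=grab_frame("wrist");save(g,"w3")
cv2.imwrite("pics/c1.png",np.hstack([f["image"][60:260,120:400],g["image"][100:300,140:420]])[:,:,::-1])
w=p[90:205,195:275].reshape(-1,3);q=w[(w[:,2]>.07)&(w[:,2]<.081)];print(((q.max(0)+q.min(0))/2).round(4),np.ptp(q,axis=0))
pw=pts(g).reshape(-1,3)
for lo,hi in((.066,.082),(.045,.065)):
    q=pw[(pw[:,2]>lo)&(pw[:,2]<hi)&(np.linalg.norm(pw[:,:2]-T[:2],axis=1)<.06)]
    if len(q):print('wrist',((q.max(0)+q.min(0))/2).round(4),np.ptp(q,axis=0))
```

```text
move mm [ 1.2  1.5 41.3]
[0.5473 0.1968 0.0735] [0.0765309  0.07611033 0.00684688]
wrist [0.5431 0.1983 0.0729] [0.06307147 0.07651257 0.01374871]
wrist [0.5529 0.1981 0.0551] [0.04025664 0.05998747 0.01974278]
```

View pics/c1.png

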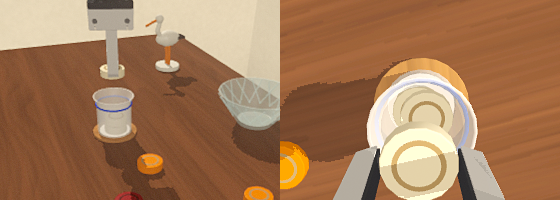

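The piece is held level at crop position (418,158) and lies directly over the tube mouth. I'll lower it and release.

Call:
send_rows(
  rows=[
    {"tx": 1,"ty": 1,"tz": 15,"ax": 0,"ay": 0,"az": 0,"claw": 38},
    {"tx": 1,"ty": 1,"tz": 30,"ax": 0,"ay": 0,"az": 0,"claw": 38},
    {"tx": 1,"ty": 1,"tz": 40,"ax": 0,"ay": 0,"az": 0,"claw": 38},
    {"tx": 1,"ty": 1,"tz": 41,"ax": 0,"ay": 0,"az": 0,"claw": 38},
    {"tx": 1,"ty": 1,"tz": 41,"ax": 0,"ay": 0,"az": 0,"claw": 38},
    {"tx": 1,"ty": 1,"tz": 41,"ax": 0,"ay": 0,"az": 0,"claw": 38},
  ],
)

```text
time: 5.55
tcp_pos: [0.5484, 0.1995, 0.0932]
eef_rot: [[-0.962, 0.272, 0.001], [0.272, 0.962, 0.0], [-0.001, 0.001, -1.0]]
wrist_force: [0.5, 1.4, -0.7]
finger_gap: 0.465
grasp_force: 12.0
```

Call:
send_rows(
  rows=[
    {"tx": 0,"ty": 0,"tz": 0,"ax": 0,"ay": 0,"az": 0,"claw": 76},
    {"tx": 0,"ty": 0,"tz": 0,"ax": 0,"ay": 0,"az": 0,"claw": 76},
    {"tx": 0,"ty": 0,"tz": 0,"ax": 0,"ay": 0,"az": 0,"claw": 76},
    {"tx": 0,"ty": 0,"tz": 0,"ax": 0,"ay": 0,"az": 0,"claw": 76},
    {"tx": 0,"ty": 0,"tz": -20,"ax": 0,"ay": 0,"az": 0,"claw": 76},
    {"tx": 0,"ty": 0,"tz": -50,"ax": 0,"ay": 0,"az": 0,"claw": 76},
    {"tx": 0,"ty": 0,"tz": -60,"ax": 0,"ay": 0,"az": 0,"claw": 76},
    {"tx": 0,"ty": 0,"tz": -60,"ax": 0,"ay": 0,"az": 0,"claw": 76},
  ],
)

```text
time: 6.55
tcp_pos: [0.5484, 0.1994, 0.1531]
eef_rot: [[-0.962, 0.272, 0.002], [0.272, 0.962, 0.0], [-0.001, 0.001, -1.0]]
wrist_force: [0.5, 1.1, -0.7]
finger_gap: 0.808
grasp_force: 0.0
```

```bash
cat >> h.py <<'E'
def stack(name):
    g=grab_frame("wrist");pw=pts(g);cv2.imwrite(f"pics/{name}.png",g["image"][50:350,100:500,::-1])
    m=(np.linalg.norm(pw[...,:2]-T[:2],axis=-1)<.016)&(pw[...,2]<.1); q=pw[m]
    c=np.linalg.lstsq(np.c_[q[:,:2]-T[:2],np.ones(len(q))],q[:,2],rcond=None)[0]
    print("plane slope,height",c,len(q),np.percentile(q[:,2],[5,50,95]))
E
python3 -c "
from h import *
stack('c2');to(*(A+[0,0,.15]))"
```

```text
plane slope,height [-0.00066023  0.01060217  0.048164  ] 1111 [0.04703748 0.04816826 0.04933229]
move mm [ -98.1 -434.     1.9]
```

View pics/c2.png

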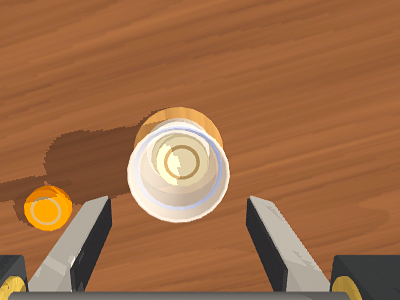

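The third piece lies flat in the tube at crop position (182,162), with its top at 48 mm as expected. Next is piece A.

Call:
send_rows(
  rows=[
    {"tx": -12,"ty": -55,"tz": 0,"ax": 0,"ay": 0,"az": 0,"claw": 76},
    {"tx": -24,"ty": -110,"tz": 0,"ax": 0,"ay": 0,"az": 0,"claw": 76},
    {"tx": -36,"ty": -165,"tz": 0,"ax": 0,"ay": 0,"az": 0,"claw": 76},
    {"tx": -49,"ty": -220,"tz": 0,"ax": 0,"ay": 0,"az": 0,"claw": 76},
    {"tx": -61,"ty": -275,"tz": 0,"ax": 0,"ay": 0,"az": 0,"claw": 76},
    {"tx": -73,"ty": -330,"tz": 0,"ax": 0,"ay": 0,"az": 0,"claw": 76},
    {"tx": -86,"ty": -385,"tz": 0,"ax": 0,"ay": 0,"az": 0,"claw": 76},
    {"tx": -98,"ty": -430,"tz": 0,"ax": 0,"ay": 0,"az": 0,"claw": 76},
  ],
)

```text
time: 7.6
tcp_pos: [0.524, -0.2428, 0.1505]
eef_rot: [[-0.962, 0.273, -0.003], [0.273, 0.962, 0.002], [0.003, 0.001, -1.0]]
wrist_force: [0.4, 0.1, 0.2]
finger_gap: 0.808
grasp_force: 0.0
```

Call:
send_rows(
  rows=[
    {"tx": 0,"ty": -4,"tz": 0,"ax": 0,"ay": 0,"az": 0,"claw": 76},
    {"tx": 0,"ty": -4,"tz": 0,"ax": 0,"ay": 0,"az": 0,"claw": 76},
    {"tx": 0,"ty": -4,"tz": 0,"ax": 0,"ay": 0,"az": 0,"claw": 76},
  ],
)

```text
time: 7.98
tcp_pos: [0.5241, -0.2434, 0.152]
eef_rot: [[-0.963, 0.271, -0.001], [0.271, 0.963, 0.001], [0.001, 0.001, -1.0]]
wrist_force: [0.4, 0.2, -0.1]
finger_gap: 0.808
grasp_force: 0.0
```

```bash
python3 -c "
from h import *
look('w4');to(*(A+[0,0,.012]))"
```

```text
7.975 [ 0.52411191 -0.24341305  0.15197017] 0.8080071138270716 0.0
[508. 112.] 2138 [ 0.5001 -0.0305  0.0133] [0.044 0.044 0.006] [180.  44.  44.]
[276. 203.] 1675 [ 0.5245 -0.2461  0.0133] [0.043 0.044 0.006] [251. 243. 205.]
[469. 300.] 327 [ 0.6746 -0.0867  0.0126] [0.016 0.036 0.005] [243. 163.  16.]
[283. 394.] 3120 [ 0.732  -0.2776  0.015 ] [0.049 0.151 0.01 ] [85. 83. 79.]
move mm [ -0.2  -1.7 140.2]
```

Call:
send_rows(
  rows=[
    {"tx": -1,"ty": -2,"tz": 45,"ax": 0,"ay": 0,"az": 0,"claw": 76},
    {"tx": -1,"ty": -2,"tz": 90,"ax": 0,"ay": 0,"az": 0,"claw": 76},
    {"tx": -1,"ty": -2,"tz": 122,"ax": 0,"ay": 0,"az": 0,"claw": 76},
    {"tx": -1,"ty": -2,"tz": 135,"ax": 0,"ay": 0,"az": 0,"claw": 76},
    {"tx": -1,"ty": -2,"tz": 139,"ax": 0,"ay": 0,"az": 0,"claw": 76},
    {"tx": -1,"ty": -2,"tz": 139,"ax": 0,"ay": 0,"az": 0,"claw": 76},
  ],
)

```text
time: 8.78
tcp_pos: [0.5255, -0.2473, 0.0148]
eef_rot: [[-0.962, 0.272, 0.002], [0.272, 0.962, -0.001], [-0.002, -0.001, -1.0]]
wrist_force: [-0.6, 0.2, 0.0]
finger_gap: 0.81
grasp_force: 0.0
```

Call:
send_rows(
  rows=[
    {"tx": 0,"ty": 0,"tz": 0,"ax": 0,"ay": 0,"az": 0,"claw": 38},
    {"tx": 0,"ty": 0,"tz": 0,"ax": 0,"ay": 0,"az": 0,"claw": 38},
    {"tx": 0,"ty": 0,"tz": 0,"ax": 0,"ay": 0,"az": 0,"claw": 38},
    {"tx": 0,"ty": 0,"tz": 0,"ax": 0,"ay": 0,"az": 0,"claw": 38},
    {"tx": 0,"ty": 0,"tz": 0,"ax": 0,"ay": 0,"az": 0,"claw": 38},
    {"tx": 0,"ty": 0,"tz": 0,"ax": 0,"ay": 0,"az": 0,"claw": 38},
  ],
)

```text
time: 9.52
tcp_pos: [0.5247, -0.2473, 0.0137]
eef_rot: [[-0.962, 0.272, 0.0], [0.272, 0.962, -0.0], [-0.0, 0.0, -1.0]]
wrist_force: [-0.4, 0.3, 2.0]
finger_gap: 0.464
grasp_force: 12.0
```

Call:
send_rows(
  rows=[
    {"tx": 0,"ty": 0,"tz": -30,"ax": 0,"ay": 0,"az": 0,"claw": 38},
    {"tx": 0,"ty": 0,"tz": -70,"ax": 0,"ay": 0,"az": 0,"claw": 38},
    {"tx": 0,"ty": 0,"tz": -105,"ax": 0,"ay": 0,"az": 0,"claw": 38},
    {"tx": 0,"ty": 0,"tz": -120,"ax": 0,"ay": 0,"az": 0,"claw": 38},
    {"tx": 0,"ty": 0,"tz": -120,"ax": 0,"ay": 0,"az": 0,"claw": 38},
  ],
)

```text
time: 10.15
tcp_pos: [0.5249, -0.2474, 0.134]
eef_rot: [[-0.962, 0.272, 0.001], [0.272, 0.962, -0.001], [-0.002, -0.0, -1.0]]
wrist_force: [0.1, -0.5, -0.5]
finger_gap: 0.463
grasp_force: 12.0
```

```bash
python3 -c "
from h import *
to(*(T+[0,0,.135]))"
```

```text
move mm [ 98.7 435.4  -1.3]
```

Call:
send_rows(
  rows=[
    {"tx": 8,"ty": 35,"tz": -1,"ax": 0,"ay": 0,"az": 0,"claw": 38},
    {"tx": 20,"ty": 90,"tz": -1,"ax": 0,"ay": 0,"az": 0,"claw": 38},
    {"tx": 33,"ty": 145,"tz": -1,"ax": 0,"ay": 0,"az": 0,"claw": 38},
    {"tx": 46,"ty": 200,"tz": -1,"ax": 0,"ay": 0,"az": 0,"claw": 38},
    {"tx": 58,"ty": 255,"tz": -1,"ax": 0,"ay": 0,"az": 0,"claw": 38},
    {"tx": 71,"ty": 310,"tz": -1,"ax": 0,"ay": 0,"az": 0,"claw": 38},
    {"tx": 83,"ty": 365,"tz": -1,"ax": 0,"ay": 0,"az": 0,"claw": 38},
    {"tx": 93,"ty": 410,"tz": -1,"ax": 0,"ay": 0,"az": 0,"claw": 38},
  ],
)

```text
time: 11.15
tcp_pos: [0.5452, 0.1746, 0.1317]
eef_rot: [[-0.962, 0.271, -0.004], [0.271, 0.962, -0.001], [0.004, -0.002, -1.0]]
wrist_force: [0.4, 0.4, 0.2]
finger_gap: 0.465
grasp_force: 12.0
```

Call:
send_rows(
  rows=[
    {"tx": 6,"ty": 25,"tz": 0,"ax": 0,"ay": 0,"az": 0,"claw": 38},
    {"tx": 6,"ty": 25,"tz": 0,"ax": 0,"ay": 0,"az": 0,"claw": 38},
    {"tx": 6,"ty": 25,"tz": 0,"ax": 0,"ay": 0,"az": 0,"claw": 38},
  ],
)

```text
time: 11.52
tcp_pos: [0.547, 0.1975, 0.1328]
eef_rot: [[-0.962, 0.273, -0.003], [0.273, 0.962, -0.001], [0.002, -0.002, -1.0]]
wrist_force: [-0.2, 0.9, -0.1]
finger_gap: 0.465
grasp_force: 12.0
```

```bash
python3 -c "
from h import *
to(*(T+[0,0,.093]));g=grab_frame('wrist');cv2.imwrite('pics/c3.png',g['image'][50:350,100:500,::-1])"
```

```text
move mm [-1.3  1.5 39.8]
```

View pics/c3.png

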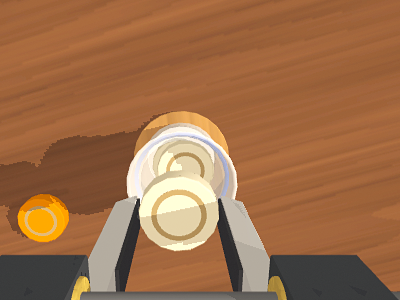

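The piece is level at crop position (179,212), over the mouth. I'll lower and release.

Call:
send_rows(
  rows=[
    {"tx": -1,"ty": 1,"tz": 15,"ax": 0,"ay": 0,"az": 0,"claw": 38},
    {"tx": -1,"ty": 1,"tz": 30,"ax": 0,"ay": 0,"az": 0,"claw": 38},
    {"tx": -1,"ty": 1,"tz": 39,"ax": 0,"ay": 0,"az": 0,"claw": 38},
    {"tx": -1,"ty": 1,"tz": 40,"ax": 0,"ay": 0,"az": 0,"claw": 38},
    {"tx": -1,"ty": 1,"tz": 40,"ax": 0,"ay": 0,"az": 0,"claw": 38},
    {"tx": -1,"ty": 1,"tz": 40,"ax": 0,"ay": 0,"az": 0,"claw": 38},
  ],
)

```text
time: 12.32
tcp_pos: [0.5494, 0.1992, 0.0952]
eef_rot: [[-0.962, 0.272, 0.001], [0.272, 0.962, 0.0], [-0.001, 0.001, -1.0]]
wrist_force: [0.7, -0.2, -0.0]
finger_gap: 0.464
grasp_force: 12.0
```

Call:
send_rows(
  rows=[
    {"tx": 0,"ty": 0,"tz": 0,"ax": 0,"ay": 0,"az": 0,"claw": 76},
    {"tx": 0,"ty": 0,"tz": 0,"ax": 0,"ay": 0,"az": 0,"claw": 76},
    {"tx": 0,"ty": 0,"tz": 0,"ax": 0,"ay": 0,"az": 0,"claw": 76},
    {"tx": 0,"ty": 0,"tz": 0,"ax": 0,"ay": 0,"az": 0,"claw": 76},
    {"tx": 0,"ty": 0,"tz": -20,"ax": 0,"ay": 0,"az": 0,"claw": 76},
    {"tx": 0,"ty": 0,"tz": -50,"ax": 0,"ay": 0,"az": 0,"claw": 76},
    {"tx": 0,"ty": 0,"tz": -60,"ax": 0,"ay": 0,"az": 0,"claw": 76},
    {"tx": 0,"ty": 0,"tz": -60,"ax": 0,"ay": 0,"az": 0,"claw": 76},
  ],
)

```text
time: 13.32
tcp_pos: [0.5493, 0.1992, 0.1551]
eef_rot: [[-0.962, 0.272, 0.002], [0.272, 0.962, 0.0], [-0.001, 0.001, -1.0]]
wrist_force: [0.1, -0.6, 0.1]
finger_gap: 0.807
grasp_force: 0.0
```

```bash
python3 -c "
from h import *
stack('c4')"
```

```text
plane slope,height [0.00111005 0.00642239 0.06218626] 1195 [0.06105566 0.06217982 0.06329016]
```

View pics/c4.png

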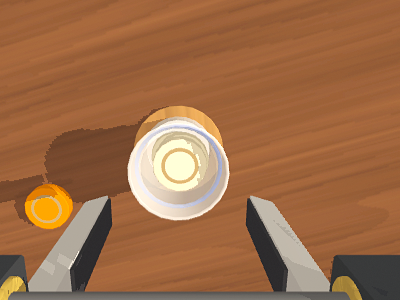

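The fourth piece lies flat and centred at crop position (180,165), with its top at 62 mm on the blue line. The gripper is clear.

```bash
python3 -c "
from h import *
print(close_job())"
```

```text
the job is handed in; nothing more can be done
None
```

Both loose ivory pieces are in the tube, with the stack measured flat and its top at 62 mm, on the blue line; the dark red piece was not touched, and I handed the job in at about 13 s (the hand-in returned no verdict).

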